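# Open one side of the double bar clamp

### The arm

A 7-joint arm with a two-finger parallel gripper is mounted at the origin on the work surface. World frame = base frame: x ahead of the robot, y to its left, z up, the work surface at z = 0. Lengths are in m, angles in rad, forces in N, time in s.
With the tool pointing down it reaches from about 0.4 to 0.75 m from the base axis. Payload 19.5 kg.
Tool frame: the origin (TCP) lies at the very end of the fingers, on their centre line; the grasp point (between the pads) lies 19 mm behind it; z points along the fingers, y is the line along which they close (so a half turn about z gives the same grasp; the last joint's range is limited). The gripper opens to 85 mm and grips with 20 to 120 N. Pads are 22 mm wide; open, the fingers measure 114 mm over their backs; the gripper's body (76 mm by 85 mm) begins 54 mm behind the grasp point. The pads swing forward as they close: fully open they stand 13 mm farther back than shut.
Start: joints at [-1.199, 0.707, -0.028, 1.485, 0.022, 0.951, -0.075], TCP at [0.231, 0.526, 0.231] pointing down, gripper open.
Joint ranges: [-2.71, 2.71], [-0.32, 2.16], [-1.57, 1.52], [0, 2.45], [-1.46, 4.6], [0, 2.02], [-2.83, 2.83]. Speed limits (rad/s): [1.89, 1.89, 2.57, 2.57, 3.01, 3.01, 3.01].

### API

Orientations are given as a unit quaternion [x, y, z, w].
In Python, from station import * gives the robot as it stands.
- The arm moves only by the shell command python3 -m jog 'ROWS' [OPENING] [FORCE]. ROWS is JSON, a list of rows, each an object with "travel": the shift along the world's x, y, z in cm, a list of three; "turn": the turn, a rotation vector about the world's x, y, z in rad, a list of three. In form: [{"travel": [dx, dy, dz], "turn": [wx, wy, wz]}, ...]. A call has 1 to 8 rows; each row shifts and turns the commanded pose from where the row before left it; what a row does not reach is not made up. A row lasts 1/8 s, in which the tool goes at most 62.5 mm and 10.7 degrees, less where a joint would pass 70% of its speed; a pose out of reach is approached as far as the arm can. A call with a gripper value outside its range is refused whole. OPENING is the opening, from 0 (shut) to 1 (fully open), set as the call begins (- or left out, the last holds). The fingers move at their own pace and stop on an object; FORCE is the grip in N (left out, the last holds). Time passes only in rows, so rows that do not move let the fingers close. It gives the time, the measured TCP pose, the force, the opening and the grip force at its end, in the units of the state.
- sense(): the state, without advancing time (a new reading comes with each control period).
- get_image(name): name is "scene" or "top" or "wrist"; returns the picture (480x640x3 uint8, blue, green, red); there is no depth.
- camera_info(name): a dict with "fx", "fy", "cx", "cy" (pixels), "R" (3x3) and "t" (3): a world point X has camera coordinates R X + t. Camera axes: x right, y down, z forward; pixel columns grow to the right and rows downward; lengths in m; the calibration is good to about 2 mm. A picture is of the moment at which its call begins: read the wrist's pose just before it. camera_info takes no time and is no camera call; for the wrist camera it gives the pose at the moment of the call.
- finish_job(): hands the job in; it is judged then, once.
The state is a dict: "time": time; "joints": joint angles; "joint_velocities": joint speeds; "joint_efforts": joint torques, N m; "tool_pos": TCP position; "eef_rot": TCP orientation; "contact_force": force on the tool from outside, world axes, zero at the start; "ft_torque": the same for the moment, N m; "opening": finger opening in m; "grip_force": force on a finger pad.
Only numpy, scipy, OpenCV 4.12 (cv2) and the standard library are available. Lean on these libraries where they do the work, as an engineer would, in place of code of your own. Each camera call takes 0.05 s, during which the arm holds its last target. There are 200 camera calls.

### The job

Open the side of the double bar clamp that holds the rectangular sanding block: with the fingertips, press the ratchet release on top of that jaw fully down (it stays down), then push the jaw outward along the bar until it is fully back against its end stop. Leave the sanding block standing on the bar where it is, without lifting it, leave the other side clamped on the round foot with its release up, and do not disturb the other things on the bench.

Things in the scene. Friction and masses are not known exactly. Their poses are not given: they have to be found in the camera images.
- clamp: Double-ended bar clamp, fixed. Origin on the bench under its middle. Steel bar along its y (+y = left end, robot's left at yaw 0), 400 mm long, 40 mm wide, top at z 44 mm. Grey fixed post at the middle, 24 mm along y, top at z 85 mm. A black sliding jaw on each side of it; grey end stops (top z 74 mm, inner faces 164 mm from the middle). Only jaws and releases stand above 89 mm
- sanding_block: Rectangular olive-wood sanding block, 100 x 40 x 45 mm (x, y, z), loose, 140 g, standing on the bar between the middle post and one of the jaws, on either the left or the right side, about 1 to 3 mm of play. Origin at the centre of its underside
- turned_foot: Round turned wooden furniture foot, 40 mm diameter, 45 mm high, loose, 50 g, on the bar between the post and the other jaw. Origin at the centre of its underside
- left_jaw (a joint): Slide of the left jaw (+y side) in m: 0 closed on its workpiece, grows outward, away from the post, to 0.080 at the end stop. Locked after about 3 mm until its release is pressed; then slides with 4 N of friction and stays where left. Jaw 30 mm along the bar, 50 mm across, top at z 125 mm, so 36 mm of its inner face is clear above the workpiece
- left_release (a joint): Travel of the left jaw's ratchet release in m: 0 up (locked), 0.010 fully pressed down (free). Needs about 4 N to move and stays where it is left, no return spring; the ratchet is free from about 0.0075
- left_release_top (a point): Centre of the top of the left jaw's ratchet release, a grey push block 30 mm (x) by 22 mm (y, along the bar) on top of the jaw; 141 mm above the bench when up, 131 mm when pressed; moves with jaw and release
- left_jaw_face (a point): Point on the left jaw's inner face (the one towards the middle post), centred across the bar, 110 mm above the bench, in the part that stands clear above the workpiece; moves with the jaw
- right_jaw (a joint): Slide of the right jaw (-y side) in m: 0 closed on its workpiece, grows outward, away from the post, to 0.080 at the end stop. Locked after about 3 mm until its release is pressed; then slides with 4 N of friction and stays where left. Jaw 30 mm along the bar, 50 mm across, top at z 125 mm, so 36 mm of its inner face is clear above the workpiece
- right_release (a joint): Travel of the right jaw's ratchet release in m: 0 up (locked), 0.010 fully pressed down (free). Needs about 4 N to move and stays where it is left, no return spring; the ratchet is free from about 0.0075
- right_release_top (a point): Centre of the top of the right jaw's ratchet release, a grey push block 30 mm (x) by 22 mm (y, along the bar) on top of the jaw; 141 mm above the bench when up, 131 mm when pressed; moves with jaw and release
- right_jaw_face (a point): Point on the right jaw's inner face (the one towards the middle post), centred across the bar, 110 mm above the bench, in the part that stands clear above the workpiece; moves with the jaw
- jar: Tall glass jar with twist lid, 72 mm diameter, 170 mm high, beyond the left end of the clamp; a bystander. Origin at the centre of its underside
- brad_box: Blue plastic brad box, 75 x 120 x 34 mm, beyond the clamp's right half; a bystander. Origin at the centre of its underside
- spokeshave: Steel spokeshave, 270 mm long, 35 mm high, lying between robot and clamp; a bystander. Origin at the centre of its underside
- glue_bottle: White glue bottle, 56 mm diameter, 150 mm high, beyond the right end of the clamp; a bystander. Origin at the centre of its underside
- rule: Flat steel rule, 30 x 160 x 5 mm, lying between robot and clamp on the right; a bystander. Origin at the centre of its underside
There are look-alikes about, which are no part of the job. Leave any blue or purple look-alike of the sanding_block alone.

How it is judged:
On the way, in this order (a step that is already met when the one before it is completed fails the run):
1. the release on the sanding block's side is pressed down while its jaw is still closed (((y of sanding_block in the frame of clamp above 0 m and value of joint left_release above 0.0078 m and value of joint left_jaw below 0.012 m) or (y of sanding_block in the frame of clamp below 0 m and value of joint right_release above 0.0078 m and value of joint right_jaw below 0.012 m))), for 0.1 s.
2. that jaw is pushed back to its end stop (((y of sanding_block in the frame of clamp above 0 m and value of joint left_jaw above 0.074 m) or (y of sanding_block in the frame of clamp below 0 m and value of joint right_jaw above 0.074 m))), for 0.2 s.
At the end, for the whole second after the job is handed in: The jaw on the sanding block's side is within 6 mm of its end stop with its release still down (over 7.5 mm); the other jaw is still closed (under 6 mm) with its release up (under 4 mm); block and foot stand upright on the bar (tilt under 0.15 rad), within 25 mm of where they began, at rest (((y of sanding_block in the frame of clamp above 0 m and value of joint left_jaw above 0.074 m and value of joint left_release above 0.0075 m and value of joint right_jaw below 0.006 m and value of joint right_release below 0.004 m) or (y of sanding_block in the frame of clamp below 0 m and value of joint right_jaw above 0.074 m and value of joint right_release above 0.0075 m and value of joint left_jaw below 0.006 m and value of joint left_release below 0.004 m)) and angle between each of sanding_block, turned_foot's own z axis and vertical below 0.15 rad and distance of each of sanding_block, turned_foot from where it was at the start of the episode below 0.025 m and z of sanding_block in the frame of clamp between 0.04 and 0.05 m and z of turned_foot in the frame of clamp between 0.04 and 0.05 m and linear speed of each of sanding_block, turned_foot below 0.02 m/s); the robot touches nothing.
It fails at once if the release of the round foot's side was pressed (over 4 mm) ((y of sanding_block in the frame of clamp above 0 m and value of joint right_release above 0.004 m) or (y of sanding_block in the frame of clamp below 0 m and value of joint left_release above 0.004 m)).
It fails at once if a workpiece was lifted (15 mm) or carried (40 mm) (z of any of sanding_block, turned_foot in the frame of clamp above 0.059 m or distance of any of sanding_block, turned_foot from where it was at the start of the episode above 0.04 m).
It fails at once if a bystander was moved over 20 mm or tipped (distance of any of jar, brad_box, spokeshave, glue_bottle, rule from where it was at the start of the episode above 0.02 m or angle between any of jar, glue_bottle's own z axis and vertical above 0.3 rad).
It also fails if it takes over 38 s, if anything falls off the work surface, if the arm or the gripper's body presses on something with over 40 N, if the wrist force passes 120 N, or if a joint passes its speed limit or range.

## Working session

There is one attempt and no reset: what is moved stays moved. The work goes in short steps, Python scripts to look and compute and a shell command to move; the robot and the scene stay as the last step left them, time stands still between calls to the robot, and variables do not carry over. Pictures are saved under pics/ and viewed, at most 10 in all, crops included, and the job is handed in when it is done.

```bash
mkdir -p pics; python3 - <<'E'
from station import *
import cv2
for n in("scene","top"):
    cv2.imwrite(f"pics/{n}0.png",get_image(n)); c=camera_info(n); print(n,c)
print(sense())
E
```

```text
scene {'fx': 442.17215713548364, 'fy': 442.17215713548364, 'cx': 327.63339856337143, 'cy': 235.83252134165465, 'R': array([[ 0.40223847,  0.91546076,  0.01165411],
       [ 0.67714874, -0.28891275, -0.67675624],
       [-0.61617676,  0.28010896, -0.73611492]]), 't': array([-0.16215244, -0.30991175,  1.39418402])}
top {'fx': 582.0229569273052, 'fy': 582.0229569273052, 'cx': 324.05109497053104, 'cy': 233.33575970074563, 'R': array([[ 0.01400414, -0.99987863, -0.00682739],
       [-0.98222352, -0.01247794, -0.1872999 ],
       [ 0.18719197,  0.009329  , -0.98227905]]), 't': array([-0.04282023,  0.53749818,  1.51857739])}
{'time': 0.1, 'joints': array([-1.19873256,  0.70700807, -0.02762432,  1.48496722,  0.02201717,
        0.95089481, -0.07545749]), 'joint_velocities': array([-0.00034369, -0.00317527,  0.00150174, -0.0006436 , -0.00016872,
       -0.0012234 , -0.0013133 ]), 'joint_efforts': array([ 2.34533269e-03, -8.84296274e+01,  1.23727933e+00, -2.36453730e+01,
        1.71876722e-02,  5.11432649e-03,  2.44449529e-05]), 'tool_pos': array([0.23108716, 0.52625697, 0.2308894 ]), 'eef_rot': array([ 2.05381067e-01,  9.78681961e-01, -4.80446489e-04, -8.10403786e-05]), 'contact_force': array([ 0.30173419, -0.00167273, -0.85405717]), 'ft_torque': array([-0.00401651, -0.01406071,  0.04330244]), 'grip_force': 0.0, 'opening': 0.08551612048918965}
```

View pics/scene0.png

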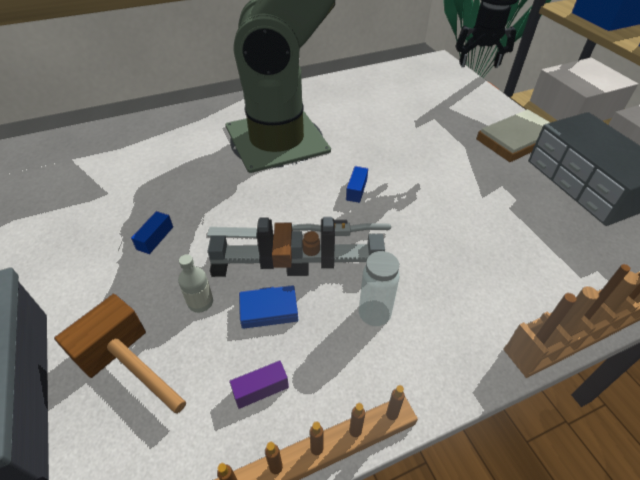

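View pics/top0.png

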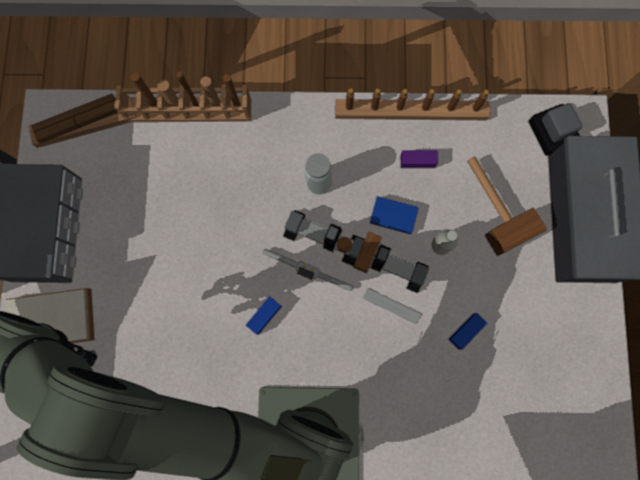

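The sanding block (brown, top view at about 369,251) is on the right side. The round foot is at (345,244), with jaws at (332,237) and (382,257) and end stops at (294,224) and (418,275). I'll zoom in for exact pixels.

```bash
cat > h.py <<'E'
from station import *
import numpy as np, cv2
def ray(c,uv,z):
    d=c["R"].T@np.array([(uv[0]-c["cx"])/c["fx"],(uv[1]-c["cy"])/c["fy"],1]); o=-c["R"].T@c["t"]
    return o+d*(z-o[2])/d[2]
def proj(c,X):
    p=c["R"]@X+c["t"]; return np.array([c["fx"]*p[0]/p[2]+c["cx"],c["fy"]*p[1]/p[2]+c["cy"]])
E
python3 - <<'E'
from h import *
im=cv2.imread("pics/top0.png"); cr=im[200:300,280:440]
cr=cv2.convertScaleAbs(cr,alpha=1.6,beta=15)
cv2.imwrite("pics/topc.png",cv2.resize(cr,None,fx=5,fy=5,interpolation=cv2.INTER_CUBIC))
c=camera_info("top")
for uv,z in [((294,219),.074),((418,268),.074),((332,233),.141),((382,254),.141),((369,251),.089)]: print(ray(c,uv,z).round(3))
E
```

```text
[0.571 0.045 0.074]
[ 0.444 -0.284  0.074]
[ 0.522 -0.057  0.141]
[ 0.47  -0.183  0.141]
[ 0.485 -0.154  0.089]
```

View pics/topc.png

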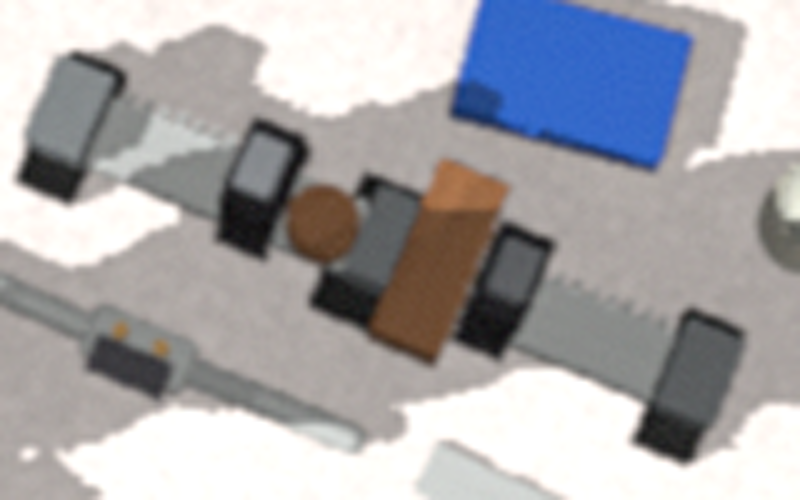

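The enlarged crop (5×, offset 280,200) puts the release tops at about (267,164) and (516,266). The end-stop tops are at (72,108) and (698,360).

```bash
python3 - <<'E'
from h import *
c=camera_info("top")
f=lambda u,v,z: ray(c,(280+u/5,200+v/5),z)
L=f(267,164,.141);R=f(516,266,.141);a=f(72,108,.074);b=f(698,360,.074)
for p,q in((L,R),(a,b)):
    d=p-q; print(p.round(4),q.round(4),((p+q)/2).round(4),np.linalg.norm(d).round(4),np.arctan2(-d[0],d[1]).round(4))
s=sense();from scipy.spatial.transform import Rotation as Ro
print(Ro.from_quat(s["eef_rot"]).as_matrix().round(3)); 
E
```

```text
[ 0.5225 -0.0602  0.141 ] [ 0.4717 -0.1862  0.141 ] [ 0.4971 -0.1232  0.141 ] 0.1359 -0.3827
[0.5644 0.0436 0.074 ] [ 0.4337 -0.2875  0.074 ] [ 0.499  -0.1219  0.074 ] 0.3561 -0.376
[[-0.916  0.402 -0.   ]
 [ 0.402  0.916 -0.001]
 [-0.    -0.001 -1.   ]]
```

```bash
python3 -m jog '[{"travel":[3,-4.4,0],"turn":[0,0,0.037]},{"travel":[3,-4.4,0],"turn":[0,0,0]},{"travel":[3,-4.4,0],"turn":[0,0,0]},{"travel":[3,-4.4,0],"turn":[0,0,0]},{"travel":[3,-4.4,0],"turn":[0,0,0]},{"travel":[3,-4.4,0],"turn":[0,0,0]},{"travel":[3,-4.4,0],"turn":[0,0,0]},{"travel":[3,-4.4,0],"turn":[0,0,0]}]' 0 30
python3 -m jog '[{"travel":[0,-4.4,0],"turn":[0,0,0]},{"travel":[0,-4.4,0],"turn":[0,0,0]},{"travel":[0,-4.4,0],"turn":[0,0,0]},{"travel":[0,-4.4,0],"turn":[0,0,0]},{"travel":[0,-4.4,0],"turn":[0,0,0]},{"travel":[0,-4.4,0],"turn":[0,0,0]},{"travel":[0,0,0],"turn":[0,0,0]},{"travel":[0,0,0],"turn":[0,0,0]}]'
python3 - <<'E'
from h import *
s=sense();print(s["tool_pos"],s["joints"],s["contact_force"],s["opening"])
from scipy.spatial.transform import Rotation as Ro
print(Ro.from_quat(s["eef_rot"]).as_matrix().round(3)); 
c=camera_info("wrist");im=get_image("wrist");cv2.imwrite("pics/w1.png",im);print(c)
E
```

```text
time: 1.1
tool_pos: [0.4719, 0.1729, 0.2311]
eef_rot: [0.187, 0.982, -0.0, -0.0]
contact_force: [1.0, 1.0, -0.0]
opening: 0.0001
grip_force: 0.0
time: 2.1
tool_pos: [0.4712, -0.0889, 0.2312]
eef_rot: [0.187, 0.982, 0.0, -0.0]
contact_force: [-0.6, 0.5, -0.3]
opening: -0.0001
grip_force: 0.0
[ 0.47115887 -0.08892328  0.23115839] [ 0.21407843  0.56980094 -0.15993016  1.81814419  0.12403703  0.76362885
  1.18358329] [-0.57442231  0.5146622  -0.30530786] -8.691784279066439e-05
[[-0.93   0.368 -0.   ]
 [ 0.368  0.93   0.   ]
 [ 0.     0.    -1.   ]]
{'fx': 369.47441896332924, 'fy': 369.47441896332924, 'cx': 327.3171002320762, 'cy': 243.7750895154142, 'R': array([[ 0.36755317,  0.93000147,  0.00138961],
       [ 0.87945392, -0.348061  ,  0.32467576],
       [ 0.3024326 , -0.11811351, -0.94582436]]), 't': array([-0.09102964, -0.48743374,  0.22691869])}
```

View pics/w1.png

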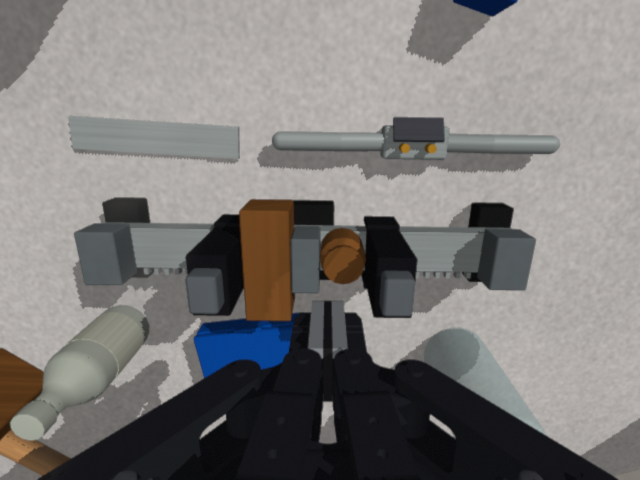

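The wrist view is aligned with the bar. The right release top is centred at about (206,290) and the left one at (397,293). The sanding block is at (269,260) and is the olive-wood one on the right.

```bash
python3 - <<'E'
from h import *
c=camera_info("wrist")
R=ray(c,(206,290),.141);L=ray(c,(397,293),.141);print(R,L)
d=L-R;print(np.linalg.norm(d),np.arctan2(-d[0],d[1]));print((R-sense()["tool_pos"])*100)
f=ray(c,(242,210),.125);print("jaw inner far corner",ray(c,(241,217),.125))
E
```

```text
[ 0.46842325 -0.17750974  0.141     ] [ 0.51930184 -0.0549925   0.141     ]
0.13266161410458244 -0.39360637278924687
[-0.28084171 -8.89269628 -9.02104786]
jaw inner far corner [ 0.4327246  -0.13721552  0.125     ]
```

```bash
python3 -m jog '[{"travel":[0,-4.7,0],"turn":[0,0,0]},{"travel":[0,-4.7,0],"turn":[0,0,0]},{"travel":[0,0,-3],"turn":[0,0,0]},{"travel":[0,0,-3],"turn":[0,0,0]},{"travel":[0,0,0],"turn":[0,0,0]},{"travel":[0,0,0],"turn":[0,0,0]}]'
python3 - <<'E'
from h import *
s=sense();print(s["tool_pos"])
c=camera_info("wrist");im=get_image("wrist")
R=ray(c,(320,240),.141)
C=np.array([.498,-.122,0]);o=np.array([-.368,-.93,0]);x=np.array([.93,-.368,0])
cv2.imwrite("pics/w2.png",im)
for n in("wrist",):
  for k in(-1,1):
    for j in (-1,1): print(k,j,proj(c,C+o*(.068+.011*k)+x*.015*j+[0,0,.141]))
E
```

```text
time: 2.9
tool_pos: [0.4717, -0.1831, 0.1723]
eef_rot: [0.187, 0.982, -0.0, 0.0]
contact_force: [0.1, -0.4, 0.5]
opening: -0.0006
grip_force: 0.0
[ 0.47173227 -0.18305274  0.17227095]
-1 -1 [345.43071881 264.39448438]
-1 1 [344.46623402 316.73446557]
1 -1 [301.86038752 264.36913983]
1 1 [303.065874  316.7189977]
```

View pics/w2.png

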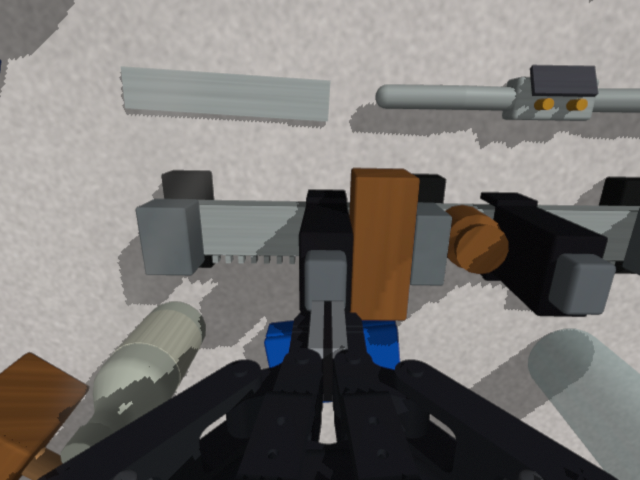

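The release top spans columns 305–346, within about 1 mm of the prediction, so the tip is centred over it. Pressing now.

```bash
python3 -m jog '[{"travel":[0,0,-2.6],"turn":[0,0,0]},{"travel":[0,0,-0.5],"turn":[0,0,0]},{"travel":[0,0,-0.4],"turn":[0,0,0]},{"travel":[0,0,-0.4],"turn":[0,0,0]},{"travel":[0,0,-0.25],"turn":[0,0,0]},{"travel":[0,0,0],"turn":[0,0,0]},{"travel":[0,0,0],"turn":[0,0,0]}]'
```

```text
time: 3.82
tool_pos: [0.4715, -0.1836, 0.1308]
eef_rot: [0.187, 0.982, -0.0, 0.001]
contact_force: [-5.6, 3.2, 23.2]
opening: -0.0001
grip_force: 11.7
```

```bash
python3 -m jog '[{"travel":[0,0,2],"turn":[0,0,0]},{"travel":[0,0,2],"turn":[0,0,0]},{"travel":[1.4,3.55,0],"turn":[0,0,0]},{"travel":[0,0,0],"turn":[0,0,0]},{"travel":[0,0,0],"turn":[0,0,0]}]'
python3 - <<'E'
from h import *
cv2.imwrite("pics/w3.png",get_image("wrist"))
E
```

```text
time: 4.45
tool_pos: [0.4852, -0.1485, 0.1698]
eef_rot: [0.187, 0.982, -0.0, 0.0]
contact_force: [-0.5, -0.9, -0.8]
opening: 0.0002
grip_force: 0.0
```

View pics/w3.png

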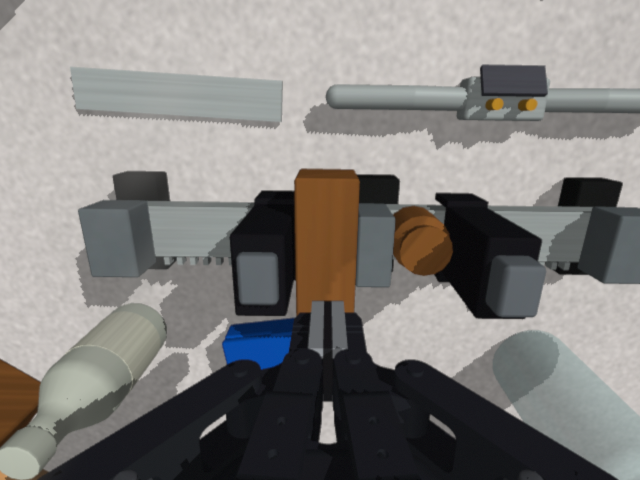

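The right release is now low in its jaw at (258,278), the left one is still up, and the fingers are above the sanding block. Next I lower in front of the inner face and push outward.

```bash
python3 -m jog '[{"travel":[0,0,-3],"turn":[0,0,0]},{"travel":[0,0,-3],"turn":[0,0,0]},{"travel":[0,0,-0.6],"turn":[0,0,0]},{"travel":[0,0,0],"turn":[0,0,0]}]'
python3 -m jog '[{"travel":[-0.37,-0.93,0],"turn":[0,0,0]},{"travel":[-0.37,-0.93,0],"turn":[0,0,0]},{"travel":[-0.37,-0.93,0],"turn":[0,0,0]},{"travel":[-0.37,-0.93,0],"turn":[0,0,0]},{"travel":[-0.37,-0.93,0],"turn":[0,0,0]},{"travel":[-0.37,-0.93,0],"turn":[0,0,0]}]'
```

```text
time: 5.0
tool_pos: [0.4852, -0.1485, 0.1042]
eef_rot: [0.188, 0.982, -0.0, -0.0]
contact_force: [-0.1, -0.1, 0.2]
opening: 0.0001
grip_force: 0.0
time: 5.75
tool_pos: [0.4627, -0.2045, 0.1038]
eef_rot: [0.187, 0.982, -0.0, -0.0]
contact_force: [2.1, 4.2, 4.5]
opening: -0.0003
grip_force: 2.4
```

Sliding with about 4.5 N, as expected. Continuing slowly to the stop.

```bash
python3 -m jog '[{"travel":[-0.37,-0.93,0],"turn":[0,0,0]},{"travel":[-0.37,-0.93,0],"turn":[0,0,0]},{"travel":[-0.18,-0.46,0],"turn":[0,0,0]},{"travel":[0,0,0],"turn":[0,0,0]}]'
python3 -m jog '[{"travel":[-0.11,-0.28,0],"turn":[0,0,0]},{"travel":[0,0,0],"turn":[0,0,0]}]'
python3 - <<'E'
from h import *
cv2.imwrite("pics/w4.png",get_image("wrist"))
E
```

```text
time: 6.25
tool_pos: [0.4535, -0.2276, 0.1037]
eef_rot: [0.188, 0.982, -0.0, -0.0]
contact_force: [0.6, -0.6, -0.9]
opening: 0.0002
grip_force: 0.0
time: 6.5
tool_pos: [0.4527, -0.2299, 0.1037]
eef_rot: [0.187, 0.982, -0.0, -0.0]
contact_force: [0.3, 0.5, -0.8]
opening: -0.0001
grip_force: 0.5
```

View pics/w4.png

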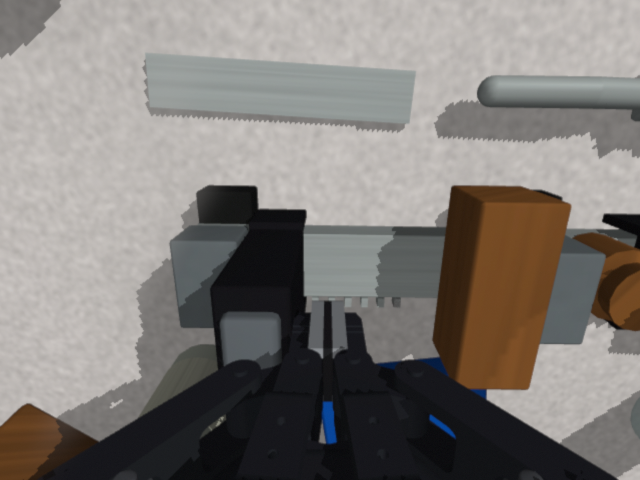

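The jaw (215–305) is close to the end stop (173–250), and the block is still standing. I'll nudge until the force shows contact with the stop.

```bash
for i in 1 2; do python3 -m jog '[{"travel":[-0.11,-0.28,0],"turn":[0,0,0]},{"travel":[0,0,0],"turn":[0,0,0]}]' | sed -n '1,2p;4p'; done
```

```text
time: 6.8
tool_pos: [0.4525, -0.2304, 0.1037]
contact_force: [4.5, 17.6, 0.4]
time: 7.05
tool_pos: [0.4524, -0.2307, 0.1037]
contact_force: [9.0, 34.7, 3.0]
```

The force rises with no further motion, so the jaw is at the stop. Backing off and going up.

```bash
python3 -m jog '[{"travel":[0,0,0],"turn":[0,0,0]},{"travel":[0.5,1.3,0],"turn":[0,0,0]},{"travel":[0.5,1.3,0],"turn":[0,0,0]},{"travel":[0,0,4],"turn":[0,0,0]},{"travel":[0,0,5],"turn":[0,0,0]},{"travel":[0,0,5],"turn":[0,0,0]},{"travel":[0,0,0],"turn":[0,0,0]},{"travel":[0,0,0],"turn":[0,0,0]}]'
python3 - <<'E'
from h import *
cv2.imwrite("pics/w5.png",get_image("wrist"))
E
```

```text
time: 8.05
tool_pos: [0.4604, -0.2093, 0.2434]
eef_rot: [0.187, 0.982, -0.0, -0.0]
contact_force: [-0.3, -0.0, 0.8]
opening: 0.0003
grip_force: 0.0
```

View pics/w5.png

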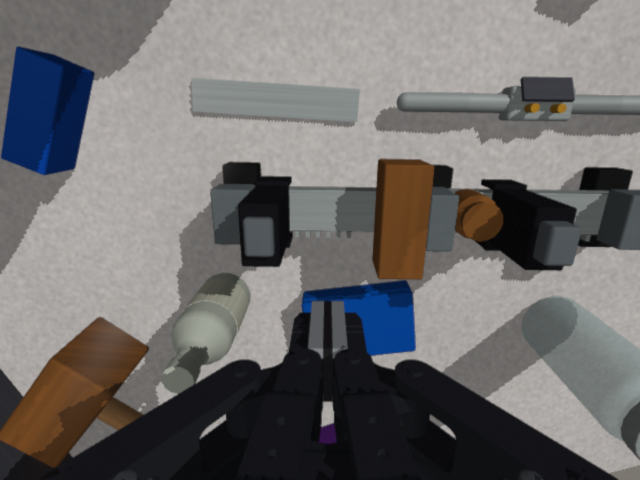

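The right jaw (265,225) is against its end stop with the release down. The block (403,218) and the foot are standing, the left release is still up, and nothing else has moved.

```bash
python3 -c "from station import *; print(finish_job())"
```

```text
the job is handed in; nothing more can be done
None
```

The right jaw, which held the sanding block, is released and pushed back against its end stop. The block and foot are still standing, the left side is still clamped, and the job is handed in; no verdict came back.

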